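# Clip the doming punches back into their rack

## Robot

A 7-joint arm with a two-finger parallel gripper is mounted at the origin on the work surface; the furniture and walls round the work are solid. World frame = base frame: x ahead of the robot, y to its left, z up, the work surface at z = 0. Lengths are in m, angles in degrees, forces in N, time in s.
With the tool pointing down it reaches from about 0.4 to 0.9 m from the base axis. Payload 5.5 kg.
Tool frame: the origin (TCP) lies where the fingers leave the gripper's body, on its centre line; the fingertips stand ctrl.tips_ahead ahead of it and the grasp point (between the pads) lies 47 mm ahead of it (ctrl.tips_ahead is the distance from the TCP to the fingertips, in m); x points along the fingers, z is the direction in which the jaws open and shut, and the axes are right-handed (so a half turn about x gives the same grasp; the last joint's range is limited). The gripper opens to 92 mm and grips with 3 to 60 N. Pads are 19 mm wide; open, the fingers measure 130 mm over their backs; the gripper's body (75 mm by 190 mm) begins 47 mm behind the grasp point.
Start: joints at [-52.013, 28.699, -24.465, 88.831, 12.651, 65.22, -12.049], TCP at [0.253, 0.599, 0.292] pointing down, gripper open.
Joint ranges: [-164.97, 164.97], [-17.58, 116.51], [-87.97, 89.64], [11.32, 138.91], [-80.73, 260.73], [10.89, 115.49], [-147.41, 147.41]. Speed limits (degrees/s): [147.25, 147.25, 180, 180, 180, 180, 180].

## Interface

Orientations are given as [roll, pitch, yaw] about the fixed x, y, z axes, in that order (R = Rz(yaw) Ry(pitch) Rx(roll)).
In Python, from plant import ctrl gives the robot as it stands.
- The arm moves only by the shell command python3 -m handwheel 'ROWS' [FORCE]. ROWS is JSON, a list of rows, each a list of 3 entries, a list of its own where there are three numbers: the opening, from 0 (shut) to 1 (fully open), then the shift along the world's x, y, z normalised to -1 to 1, where 1 is 0.02 m, then the turn about the world's z normalised to -1 to 1, where 1 is 0.12 rad. In form: [[claw, [tx, ty, tz], yaw], ...]. A call has 1 to 8 rows; each row shifts and turns the commanded pose from where the row before left it; what a row does not reach is not made up. A row lasts 1/8 s, in which the tool goes at most 62.5 mm and 10.7 degrees, less where a joint would pass 70% of its speed; a pose out of reach is approached as far as the arm can. A call with a number of a shift or a turn outside -1 to 1 is refused whole. A call with a gripper value outside its range is refused whole. The fingers move at their own pace and stop on an object; FORCE is the grip in N (left out, the last holds). Time passes only in rows, so rows that do not move let the fingers close. It gives the time, the measured TCP pose, the force and the opening at its end, in the units of the state.
- ctrl.read_state(): the state, without advancing time (a new reading comes with each control period).
- ctrl.grab_frame(name): name is "scene" or "top"; returns (picture, depth): 400x640x3 uint8, red, green, blue; 400x640 float32, m along the optical axis (not along the pixel's ray), 0 where there is no reading.
- ctrl.camera_info(name): a dict with "fx", "fy", "cx", "cy" (pixels), "view" (4x4, takes a point from world to camera coordinates). Camera axes: x right, y down, z forward; pixel columns grow to the right and rows downward; lengths in m; the calibration is good to about 2 mm. A picture is of the moment at which its call begins. camera_info takes no time and is no camera call.
- ctrl.sign_off(): hands the job in, once; it reports no verdict.
Trained networks look in the newest picture that a camera, given by its name, has taken for a name from the list of things; names that differ only in an ending like _2 or _b are one class to them, and where a whole thing is asked for, a point or a joint stands for the part that bears it (a point fixed in the world has none). Each returns a list of dicts, best first, with "p" (0 to 1); they miss things now and then, are a little off and sometimes report something else, mostly with a low value. They report only what shows in the picture. A call takes as long as a camera call.
- ctrl.recognise(camera, query): "rect" ([centre column, centre row, width, height] as shares, 0 to 1, of the picture: columns of its width, rows of its height, round what is visible of it).
- ctrl.trace(camera, query): "pixels" (400x640 bool, what is visible of it) and "rect" ([centre column, centre row, width, height] as shares, 0 to 1, of the picture: columns of its width, rows of its height, round what is visible of it).
- ctrl.landmark_of(camera, query): "location" ([row, column] as shares, 0 to 1, of the picture: columns of its width, rows of its height: a listed point, or the origin of a listed thing).
The state is a dict: "t": time; "joint_pos": joint angles; "joint_velocities": joint speeds; "effort": joint torques, N m; "eef_pos": TCP position; "tcp_rot": TCP orientation; "force": force on the tool from outside, world axes, zero at the start; "torque": the same for the moment, N m; "grip_width": finger opening in m.
Only numpy, scipy, OpenCV 4.12 (cv2) and the standard library are available. Lean on these libraries where they do the work, as an engineer would, in place of code of your own. Each camera call takes 0.05 s, during which the arm holds its last target.

## Task

Put the two loose doming punches back in the sloping rack: snap each one sideways into the empty pair of spring clips that fits its shank (thin punch in the narrow clips, thick punch in the wide ones), ball end uppermost like the punch already there, pressed fully home in both clips and roughly centred along its length. Press with feeling rather than forcing the rack, and leave the tub, the tin and the doming block on the bench where they are.

Things in the scene. Friction and masses are not known exactly. Their poses are not given: they have to be found in the camera images.
- small_punch: the small doming punch, a loose plain steel rod about 137 mm long, about 85 g: round shank 10 mm thick and 110 mm long, a ball 16 mm across at one end, a 16 mm (across flats) hexagonal collar 12 mm long at the other (tail) end. It starts lying level on the bench on ball and collar. Its x axis runs along the shank towards the ball; origin 8 mm from the axis, beside the shank's middle
- small_mid (a point): the middle of the small punch's shank, on its axis (8 mm above the bench while the punch lies there): the place to grip, 10 mm wide. x points along the shank to the ball
- small_head (a point): centre of the ball of the small punch, 61 mm from the middle of the shank
- small_seat (a point): where point small_mid must come to lie: midway between the two empty clips of the narrowest station, 26 mm off the board's face, all free there for fingers over 54 mm of length. Axes as clip_board. The flared jaw tips stand 14 mm above this point (+z) and guide a shank up to 3 mm off centre; pushed against z, it resists from about 10 mm before home (peak 15 to 25 N), snaps and is pulled in over the last 4 mm, then stops hard
- large_punch: the large doming punch, a loose plain steel rod about 143 mm long, about 210 g: round shank 16 mm thick and 110 mm long, a ball 24 mm across at one end, a 24 mm (across flats) hexagonal collar 12 mm long at the other (tail) end. It starts lying level on the bench on ball and collar. Its x axis runs along the shank towards the ball; origin 12 mm from the axis, beside the shank's middle
- large_mid (a point): the middle of the large punch's shank, on its axis (12 mm above the bench while the punch lies there): the place to grip, 16 mm wide. x points along the shank to the ball
- large_head (a point): centre of the ball of the large punch, 64 mm from the middle of the shank
- large_seat (a point): where point large_mid must come to lie: midway between the two empty clips of the widest station, 26 mm off the board's face, all free there for fingers over 54 mm of length. Axes as clip_board. The flared jaw tips stand 16 mm above this point (+z) and guide a shank up to 3 mm off centre; pushed against z, it resists from about 14 mm before home (peak 15 to 25 N), snaps and is pulled in over the last 4 mm, then stops hard
- clip_board: the rack's sloping board, 150 mm up the slope, 205 mm wide. Origin in the middle of its face; x points up the slope (20 degrees from level), y across it (left as the robot sees it), z straight out of the face, up and towards the robot. Clips open towards +z and lie at x = -32 and +32 mm
- doming_block: pale doming block, 52x52x26 mm with hollows in its top, a loose bystander; origin at the centre of its underside
- rivet_tin: round tin, 54 mm across, 24 mm high, a loose bystander; origin at the centre of its underside
- rack: wooden tool rack screwed to the bench (base 150x205 mm), with a sloping board and a row of three clip stations 70 mm apart, left (+y) to right: small punch, a middle-sized punch already held (fixed), large punch. A station has two steel spring clips 64 mm apart up the slope, each 10 mm wide, over black feet. Origin: centre of the underside
- clip_feet: the black plastic feet under the clips' jaws, on which the shanks rest when home (two to a station, fixed to the board; same origin and axes as clip_board). Pressing on them with more than 90 N is forcing the rack
- tub: small round clear plastic tub, open and empty, 86 mm across, 34 mm high, a loose bystander; origin at the centre of its underside

How it is judged (in metres and radians):
At the end, for the whole second after the job is handed in: both punches lie at rest in their own clips: shank middle within 15 mm of the seat along the slope, 3 mm across and at most 2 mm proud of (3 mm below) its seat, shank parallel to the board's x axis within 0.06 rad, ball end up the slope (x of small_mid in the frame of small_seat between -0.015 and 0.015 m and y of small_mid in the frame of small_seat between -0.003 and 0.003 m and z of small_mid in the frame of small_seat between -0.003 and 0.002 m and angle between the x axis of each of small_mid, large_mid and the x axis of clip_board, either way round below 0.06 rad and x of each of small_head, large_head in the frame of clip_board above 0.03 m and linear speed of each of small_punch, large_punch below 0.02 m/s and x of large_mid in the frame of large_seat between -0.015 and 0.015 m and y of large_mid in the frame of large_seat between -0.003 and 0.003 m and z of large_mid in the frame of large_seat between -0.003 and 0.002 m); the robot touches nothing.
It fails at once if the feet under the clips are pressed with over 90 N (contact force between clip_feet and anything else above 90 N).
It fails at once if the plastic tub is moved more than 20 mm (distance of tub from where it was at the start of the episode above 0.02 m).
It fails at once if the doming block is moved more than 20 mm (distance of doming_block from where it was at the start of the episode above 0.02 m).
It fails at once if the round tin is moved more than 20 mm (distance of rivet_tin from where it was at the start of the episode above 0.02 m).
It also fails if it takes over 64 s, if anything falls off the work surface, if the arm or the gripper's body presses on something with over 40 N, if the wrist force passes 120 N, or if a joint passes its speed limit or range.

## Working session

There is one attempt and no reset: what is moved stays moved. The work goes in short steps, Python scripts to look and compute and a shell command to move; the robot and the scene stay as the last step left them, time stands still between calls to the robot, and variables do not carry over. Pictures are saved under pics/ and viewed, and the job is handed in when it is done.

```bash
ls; mkdir -p pics; python3 - <<'E'
from plant import ctrl
import cv2
print(ctrl.read_state()); print(ctrl.tips_ahead)
for n in("scene","top"):
    p,d=ctrl.grab_frame(n); cv2.imwrite(f"pics/{n}0.png",p[:,:,::-1]); print(ctrl.camera_info(n))
E
```

```text
pics
{'t': 0.0, 'joint_pos': array([-52.01359951,  28.75341164, -24.45298067,  88.89057915,
        12.65117251,  65.22092283, -12.04989223]), 'joint_velocities': array([ 0.07199698,  0.00151354,  0.0024174 , -0.01016724, -0.01098796,
       -0.01596452, -0.07276515]), 'effort': array([ 4.43542212e-04, -5.66592371e+01, -5.81609577e+00, -2.79106522e+01,
       -6.87820720e-02,  3.11002065e-02,  1.75597434e-04]), 'eef_pos': array([0.25282281, 0.59819483, 0.29118851]), 'tcp_rot': array([ 178.37100189,   89.88855724, -114.53298604]), 'force': array([ 0.2309746 , -0.04352899, -0.12176775]), 'torque': array([0.03580315, 0.03189584, 0.06515412]), 'grip_width': 0.0916038689746573}
0.0655
{'fx': 448.2916243422701, 'fy': 448.2916243422701, 'cx': 314.91100373565104, 'cy': 195.33963739890783, 'view': array([[-0.84521302, -0.53429778,  0.01186774,  0.54417045],
       [-0.28839034,  0.437288  , -0.85182757,  0.18321077],
       [ 0.44993996, -0.72339829, -0.52368783,  1.10853439],
       [ 0.        ,  0.        ,  0.        ,  1.        ]])}
{'fx': 410.35723389691026, 'fy': 410.35723389691026, 'cx': 317.79478275964277, 'cy': 199.96430226893335, 'view': array([[-4.10446736e-01, -9.11884213e-01, -8.11087522e-04,
         3.28131948e-01],
       [-8.63622311e-01,  3.89008872e-01, -3.20668991e-01,
         4.96251381e-01],
       [ 2.92728511e-01, -1.30917068e-01, -9.47190973e-01,
         1.08077347e+00],
       [ 0.00000000e+00,  0.00000000e+00,  0.00000000e+00,
         1.00000000e+00]])}
```

View pics/scene0.png

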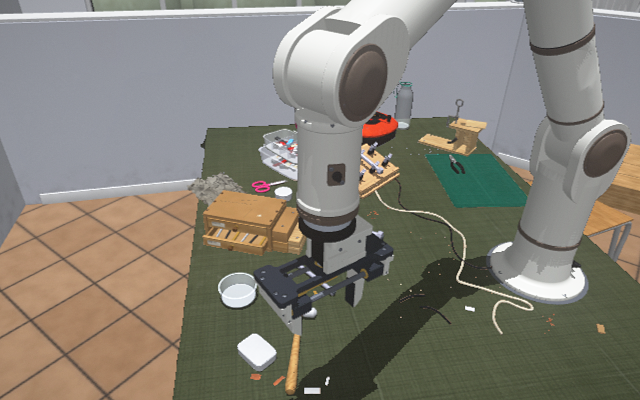

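View pics/top0.png

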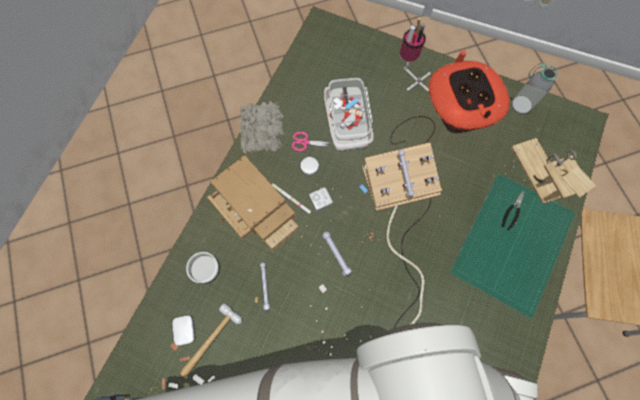

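The top view shows the small punch near (265,287), the large one near (337,253), the rack near (403,176), the tub near (202,267), the tin near (310,165) and the block near (320,198). The arm hides part of the scene view.

```bash
cat > h.py <<'E'
from plant import ctrl
import numpy as np, cv2
def cam(n):
    c=ctrl.camera_info(n); return c,np.linalg.inv(c["view"])
def unproj(n,u,v,d):
    c,Ti=cam(n); u=np.asarray(u,float);v=np.asarray(v,float)
    P=np.stack([(u-c["cx"])/c["fx"]*d,(v-c["cy"])/c["fy"]*d,d+0*u,np.ones_like(u+d)],-1)
    return (P@Ti.T)[...,:3]
def atz(n,u,v,z):
    a=unproj(n,u,v,np.float64(1.0)); o=cam(n)[1][:3,3]
    return o+(a-o)*(z-o[2])/(a[2]-o[2])
def proj(n,P):
    c,_=cam(n); q=c["view"][:3,:3]@np.asarray(P)+c["view"][:3,3]
    return c["fx"]*q[0]/q[2]+c["cx"],c["fy"]*q[1]/q[2]+c["cy"]
E
python3 - <<'E'
from h import *
p,d=ctrl.grab_frame("top")
for q in("small_mid","small_head","large_mid","large_head","small_seat","large_seat","clip_board","rack","tub","doming_block","rivet_tin"):
    for r in ctrl.landmark_of("top",q)[:2]:
        v,u=r["location"][0]*400,r["location"][1]*640
        dd=d[int(v),int(u)]
        print(q,round(r["p"],2),round(u,1),round(v,1),unproj("top",u,v,float(dd)).round(4))
for q in("small_punch","large_punch"):
    for r in ctrl.trace("top",q)[:2]:
        m=r["pixels"]; vs,us=np.nonzero(m); P=unproj("top",us,vs,d[vs,us].astype(float))
        z=8 if q[0]=='s' else 12
        G=np.array([atz("top",a,b,z/1000) for a,b in zip(us,vs)])
        c=G.mean(0); w,V=np.linalg.eigh(np.cov(G[:,:2].T)); s=(G[:,:2]-c[:2])@V[:,1]
        print(q,round(r["p"],2),len(us),c.round(4),V[:,1].round(3),s.min(),s.max(),"midrange",(c[:2]+V[:,1]*(s.min()+s.max())/2).round(4),"depthz",np.percentile(P[:,2],[5,50,95]).round(4))
crop=lambda x0,y0,w,h,n:cv2.imwrite(n,cv2.resize(p[y0:y0+h,x0:x0+w,::-1],None,fx=5,fy=5,interpolation=cv2.INTER_CUBIC))
crop(240,210,130,110,"pics/c1.png"); crop(345,130,110,90,"pics/c2.png")
E
```

```text
small_head 0.51 260.4 264.4 [0.499  0.3154 0.0108]
large_mid 0.7 339.5 252.4 [0.2469 0.2477 1.1831]
large_head 0.81 324.8 235.8 [0.4982 0.1132 0.0178]
small_seat 0.92 383.1 178.9 [ 0.5777 -0.1128  0.0496]
large_seat 0.73 430.4 170.6 [ 0.544  -0.2546  0.0478]
rack 0.63 397.6 181.0 [ 0.5547 -0.1497  0.0475]
tub 0.86 205.0 267.7 [0.5564 0.4642 0.0063]
doming_block 0.72 205.3 266.4 [ 5.614e-01  4.633e-01 -4.000e-04]
rivet_tin 0.7 309.0 166.9 [0.7132 0.0684 0.0252]
small_punch 0.67 132 [0.436  0.3292 0.008 ] [-0.962  0.274] -0.06580429066152367 0.06127313609104426 midrange [0.4382 0.3286] depthz [0.0088 0.0141 0.0195]
large_punch 0.7 232 [0.4298 0.1032 0.012 ] [-0.996 -0.09 ] -0.07723846655051668 0.057699302363986925 midrange [0.4395 0.1041] depthz [0.0153 0.0202 0.0263]
large_punch 0.67 24 [ 0.5993 -0.2234  0.012 ] [0.248 0.969] -0.06234339339450208 0.11103806355973196 midrange [ 0.6053 -0.1998] depthz [0.0591 0.0775 0.0816]
```

View pics/c1.png

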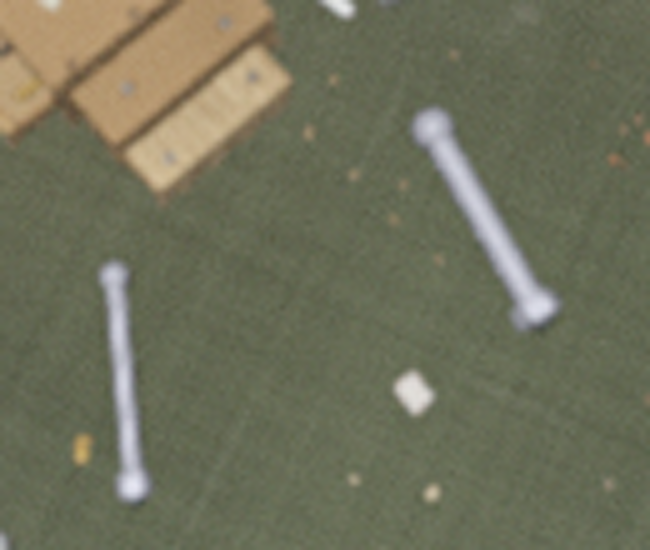

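View pics/c2.png

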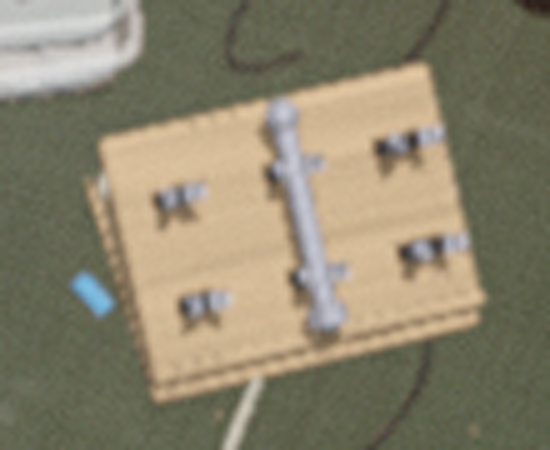

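The ends of the two punches are visible: large ball at upper left of the crop, hex collar at lower right. The clips are clear in the second crop. Next I measure the rack frame from depth, and check which end of the small punch is the ball.

```bash
python3 - <<'E'
from h import *
from scipy.spatial.transform import Rotation as Ro
s=ctrl.read_state(); R=Ro.from_euler('xyz',s["tcp_rot"],degrees=True).as_matrix(); print("jaw dir",R[:,2].round(3),"appr",R[:,0].round(3))
fr=[ctrl.grab_frame("top") for _ in range(4)]
p=fr[0][0]; D=np.stack([f[1] for f in fr]); d=np.median(D,0); print("depth noise",np.median(D.std(0)))
u,v=np.meshgrid(np.arange(640),np.arange(400)); P=unproj("top",u,v,d.astype(float))
best=ctrl.trace("top","rack"); print([b["p"] for b in best],[b["rect"] for b in best])
m=best[0]["pixels"]|ctrl.trace("top","clip_board")[0]["pixels"] if ctrl.trace("top","clip_board") else best[0]["pixels"]
Q=P[m&(d>0)]; Q=Q[Q[:,2]<.15]
# RANSAC plane
rng=np.random.default_rng(0);bc=0
for _ in range(500):
    a=Q[rng.choice(len(Q),3,False)];n=np.cross(a[1]-a[0],a[2]-a[0]);
    if np.linalg.norm(n)<1e-9: continue
    n/=np.linalg.norm(n);k=np.abs((Q-a[0])@n)<.003
    if k.sum()>bc: bc=k.sum();K=k
c=Q[K].mean(0);n=np.linalg.svd(Q[K]-c)[2][2];n*=np.sign(n[2])
print("plane",bc,len(Q),c,n,"tilt",np.degrees(np.arccos(n[2])),"yaw of upslope",np.degrees(np.arctan2(-n[1],-n[0])))
np.savez("rk.npz",c=c,n=n,I=Q[K])
# board inlier footprint
xy=Q[K]; rect=cv2.minAreaRect((xy[:,:2]*1000).astype(np.float32)); print(rect)
hgt=(P-c)@n
reg=m&(hgt>.008)&(hgt<.06)
nn,l,st,ce=cv2.connectedComponentsWithStats(reg.astype(np.uint8))
for i in range(1,nn):
    if st[i,4]>=4: 
        w=P[l==i]; print(st[i],ce[i].round(1),w.mean(0).round(4),"h",hgt[l==i].max().round(4))
E
```

```text
jaw dir [0.389 0.921 0.   ] appr [-0.  0. -1.]
depth noise 0.0025175805
[0.68] [[0.6277, 0.4394, 0.1242, 0.1562]]
plane 2628 3748 [ 0.57174692 -0.170293    0.05182591] [-0.33408143  0.05893235  0.94070005] tilt 19.830545667858452 yaw of upslope -10.004121658247144
((568.5941162109375, -173.376708984375), (204.9957733154297, 141.3368682861328), 80.026123046875)
[398 149  17  47 293] [405.5 172.8] [ 0.559  -0.1707  0.0809] h 0.0428
[420 154  13   7  52] [426.  157.2] [ 0.5758 -0.2458  0.0878] h 0.0427
[376 166  10   6  41] [380.3 168.2] [ 0.5992 -0.1081  0.0889] h 0.0415
[425 176  13   6  54] [430.9 178.4] [ 0.5169 -0.2355  0.0662] h 0.0431
[380 188  11   5  39] [385.  189.6] [ 0.5407 -0.0972  0.0666] h 0.0416
```

The board fits as expected: tilt 19.8°, yaw −10°, footprint 205×141 mm (= 150·cos20). I overlay the model on the picture and refine it there.

```bash
cat >> h.py <<'E'
from scipy.spatial.transform import Rotation as Ro
def board(o=(0.5686,-0.1734),yaw=-10.0,tilt=20.0):
    k=np.load("rk.npz");c,n=k["c"],k["n"]
    z=c[2]-((o[0]-c[0])*n[0]+(o[1]-c[1])*n[1])/n[2]
    R=Ro.from_euler('xyz',[0,-tilt,yaw],degrees=True).as_matrix()
    return R,np.array([o[0],o[1],z])
E
python3 - <<'E'
from h import *
R,o=board(); print(o); W=lambda *b:R@(np.array(b)/1000)+o
print("normal",R[:,2],"small seat",W(0,70,26),"large seat",W(0,-70,26))
for w in ([.5758,-.2458,.0878],[.5992,-.1081,.0889],[.5169,-.2355,.0662],[.5407,-.0972,.0666],[.559,-.1707,.0809]): print((R.T@(np.array(w)-o)*1000).round(1))
p,d=ctrl.grab_frame("top"); x0,y0=345,130;S=7
im=cv2.resize(p[y0:y0+90,x0:x0+110,::-1],None,fx=S,fy=S,interpolation=cv2.INTER_CUBIC)
def px(b):
    a=proj("top",W(*b)); return int((a[0]-x0+.5)*S),int((a[1]-y0+.5)*S)
cs=[px((a,b,0)) for a,b in((75,102.5),(75,-102.5),(-75,-102.5),(-75,102.5))]
cv2.polylines(im,[np.array(cs)],True,(0,0,255),1)
for y in(70,0,-70):
    for x in(32,-32):
        for z,col in((0,(255,0,0)),(26,(0,255,0)),(40,(0,255,255))): cv2.circle(im,px((x,y,z)),3,col,1)
cv2.line(im,px((61,0,26)),px((-61,0,26)),(255,0,255),1)
cv2.imwrite("pics/ov.png",im)
E
```

```text
[ 0.5686     -0.1734      0.05090295]
normal [-0.33682409  0.05939117  0.93969262] small seat [ 0.57199795 -0.10291929  0.07533496] large seat [ 0.5476872  -0.24079237  0.07533496]
[ 31.1 -70.   27.9]
[30.7 69.6 29.3]
[-32.5 -70.1  28.1]
[-32.9  70.2  28.7]
[ 0.9  1.  31.6]
```

View pics/ov.png

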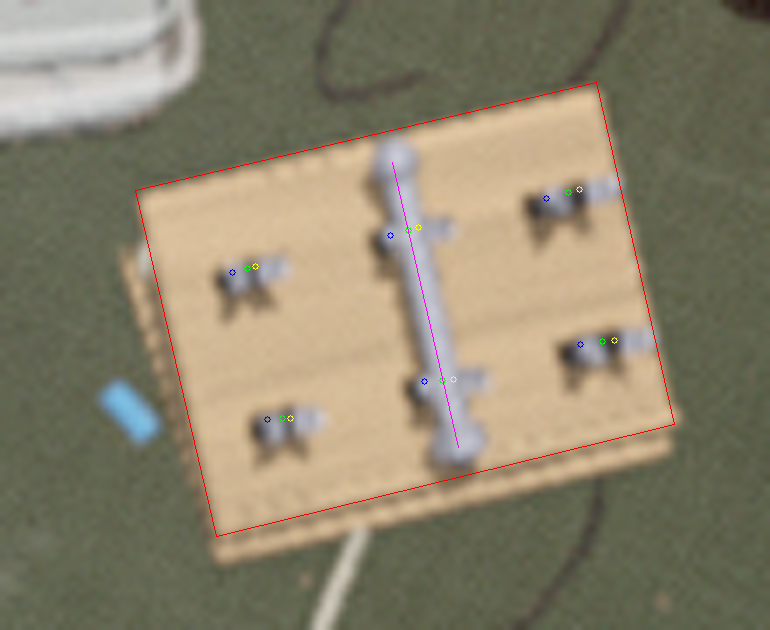

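The overlay fits to about 1 mm: outline, clips and held punch all coincide. Next are the exact punch axes from their end blobs.

```bash
cat > ax.py <<'E'
from h import *
def axis(q,z,cam="top",ns=6):
    mm=np.zeros((400,640));ims=[]
    for _ in range(ns):
        p,d=ctrl.grab_frame(cam); ims.append(p.astype(float))
        r=[x for x in ctrl.trace(cam,q)]
        if r: mm+=r[0]["pixels"]
    vs,us=np.nonzero(mm>=ns/2)
    G=np.array([atz(cam,a,b,z) for a,b in zip(us,vs)])[:,:2]
    c=np.median(G,0); V=np.linalg.svd(G-G.mean(0))[2][0]; V*=np.sign(V[0])
    for _ in range(3): # refine with shank pixels
        s=(G-c)@V; k=np.abs(s-(s.min()+s.max())/2)<.045
        N=np.array([-V[1],V[0]]); a,b=np.polyfit(s[k],((G-c)@N)[k],1)
        V=V+a*N; V/=np.linalg.norm(V)
    N=np.array([-V[1],V[0]]); s=(G-c)@V; t=(G-c)@N
    off=np.median(t[k]); mid=(s.min()+s.max())/2
    print(q,"len",s.max()-s.min(),"mid",(c+V*mid+N*off).round(4),"dir",np.degrees(np.arctan2(V[1],V[0])).round(1))
    for lo in np.arange(-.07,.07,.01):
        kk=(s-mid>=lo)&(s-mid<lo+.01); print("  %.3f w=%.1f n=%d"%(lo,1e3*np.ptp(t[kk]) if kk.any() else 0,kk.sum()),end="")
    print()
    return np.mean(ims,0)
E
python3 - <<'E'
from ax import *
axis("small_punch",.008); im=axis("large_punch",.012)
p=im.astype(np.uint8)[255:318,245:290,::-1]; cv2.imwrite("pics/s1.png",cv2.resize(p,None,fx=9,fy=9,interpolation=cv2.INTER_CUBIC))
for n in("small_head","small_mid","large_head","large_mid"): print(n,[(round(r["p"],2),np.round(np.array(r["location"])*[400,640],1)) for r in ctrl.landmark_of("top",n)])
E
```

```text
small_punch len 0.13469144916907838 mid [0.4396 0.3281] dir -16.4
  -0.070 w=16.8 n=15  -0.060 w=17.3 n=26  -0.050 w=11.0 n=16  -0.040 w=9.1 n=13  -0.030 w=8.3 n=13  -0.020 w=9.2 n=13  -0.010 w=8.9 n=14  0.000 w=6.4 n=11  0.010 w=9.0 n=13  0.020 w=9.0 n=14  0.030 w=6.4 n=10  0.040 w=9.0 n=13  0.050 w=11.6 n=16  0.060 w=11.4 n=9  0.070 w=0.0 n=0
large_punch len 0.1389870637636365 mid [0.4416 0.1038] dir 4.9
  -0.070 w=23.1 n=26  -0.060 w=20.7 n=26  -0.050 w=16.8 n=22  -0.040 w=15.8 n=20  -0.030 w=17.3 n=22  -0.020 w=15.5 n=20  -0.010 w=15.5 n=20  0.000 w=15.9 n=20  0.010 w=15.6 n=19  0.020 w=15.6 n=20  0.030 w=14.6 n=17  0.040 w=15.7 n=20  0.050 w=19.8 n=22  0.060 w=19.8 n=22  0.070 w=0.0 n=0
small_head [(0.62, array([262.9, 265.3]))]
small_mid [(0.57, array([289.2, 261.6]))]
large_head [(0.72, array([252.6, 336.7])), (0.7, array([235. , 326.6])), (0.39, array([267.5, 204.7]))]
large_mid [(0.66, array([252.5, 336.5])), (0.25, array([167.8, 312. ]))]
```

View pics/s1.png

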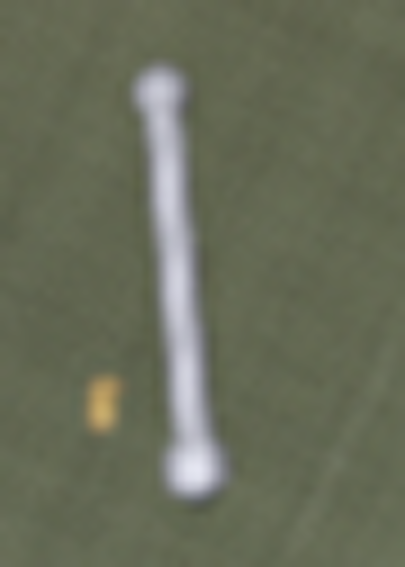

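Both balls appear to lie at the far end (the near ends are wider, matching collar corners). The large shank's middle is at about (0.4375, 0.1035), axis 4.9°. I move above it and look again on the way, with the scene view then free for the small punch.

```bash
python3 -m handwheel '[[0.6,[0.37,-1,0],0.16],[0.6,[0.37,-1,0],0.16],[0.6,[0.37,-1,0],0.16],[0.6,[0.37,-1,0],0.16],[0.6,[0.37,-1,0],0.16],[0.6,[0.37,-1,0],0.16],[0.6,[0.37,-1,0],0.16],[0.6,[0.37,-1,0],0.16]]' 20
python3 -m handwheel '[[0.6,[0.37,-1,0],0.16],[0.6,[0.37,-1,0],0.16],[0.6,[0.37,-1,0],0.16],[0.6,[0.37,-1,0],0.16],[0.6,[0.37,-1,0],0.16],[0.6,[0.37,-1,0],0.16],[0.6,[0.37,-1,0],0.16],[0.6,[0.37,-1,0],0.16]]'
python3 -m handwheel '[[0.6,[0.37,-1,-0.5],0.16],[0.6,[0.37,-1,-0.5],0.16],[0.6,[0.37,-1,-0.5],0.16],[0.6,[0.37,-1,-0.5],0.16],[0.6,[0.37,-1,-0.5],0.16],[0.6,[0.37,-1,-0.5],0.16],[0.6,[0.37,-1,-0.5],0.16],[0.6,[0.37,-0.7,-0.5],0.16]]'
python3 - <<'E'
from h import *
s=ctrl.read_state(); R=Ro.from_euler('xyz',s["tcp_rot"],degrees=True).as_matrix(); print("jaw ang",np.degrees(np.arctan2(R[1,2],R[0,2])),s["eef_pos"],s["t"],s["joint_pos"])
p,d=ctrl.grab_frame("scene");cv2.imwrite("pics/sc1.png",p[:,:,::-1])
u,v=proj("scene",(.4386,.3284,.008)); print(u,v); u,v=int(u),int(v)
c=p[max(0,v-35):v+35,max(u-50,0):u+50,::-1]; cv2.imwrite("pics/sc1s.png",cv2.resize(c,None,fx=7,fy=7,interpolation=cv2.INTER_CUBIC))
E
```

```text
t: 3.6
eef_pos: [0.3124, 0.4381, 0.2924]
tcp_rot: [-26.9, 90.0, 49.0]
force: [1.1, 0.1, -0.5]
grip_width: 0.0549
t: 4.6
eef_pos: [0.3716, 0.2782, 0.2924]
tcp_rot: [-54.3, 90.0, 30.5]
force: [0.8, -0.4, 0.2]
grip_width: 0.0554
t: 5.6
eef_pos: [0.4309, 0.1239, 0.2121]
tcp_rot: [-105.1, 90.0, -11.6]
force: [0.4, 0.7, 0.0]
grip_width: 0.0552
jaw ang 93.49769006709249 [0.43092777 0.12386931 0.21214908] 5.6 [ -5.60632197  13.37950715 -15.51612625 121.26397189   4.96709408
  45.90925014  69.31791014]
314.1070255073976 276.8625115055475
```

View pics/sc1.png

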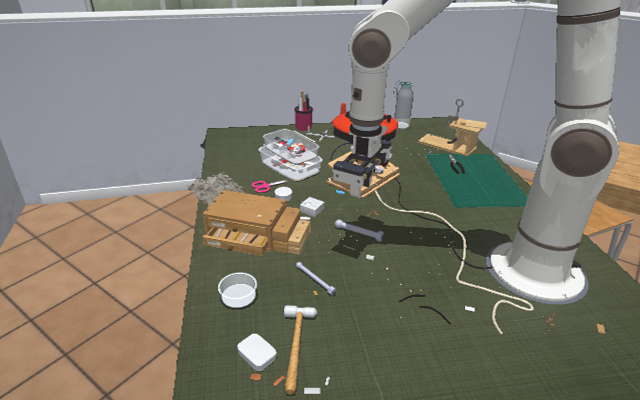

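View pics/sc1s.png

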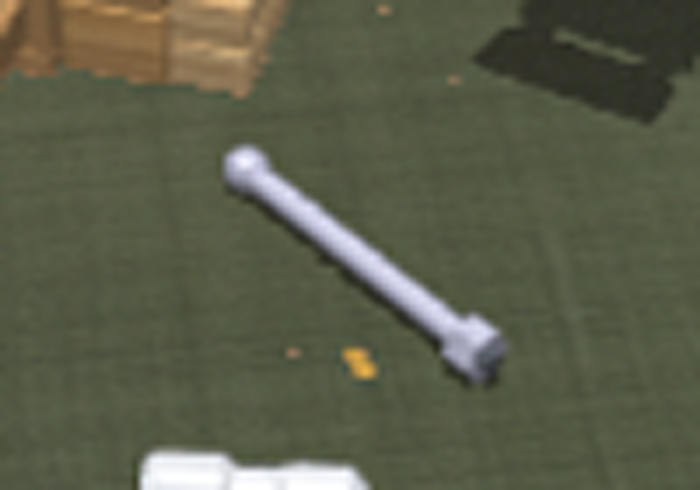

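The scene view settles it: the small ball is at (244,168) in the crop, at the far end, and the hexagonal collar is at the near end. Now I descend on the large punch.

```bash
python3 -m handwheel '[[0.6,[0.33,-1,0],0.1],[0.6,[0,0,-1],0],[0.6,[0,0,-1],0],[0.6,[0,0,-1],0],[0.6,[0,0,-1],0],[0.6,[0,0,-1],0],[0.6,[0,0,-0.7],0],[0.6,[0,0,0],0]]'
python3 - <<'E'
from h import *
s=ctrl.read_state(); R=Ro.from_euler('xyz',s["tcp_rot"],degrees=True).as_matrix(); print("jaw ang",np.degrees(np.arctan2(R[1,2],R[0,2])),s["eef_pos"],s["t"])
p,d=ctrl.grab_frame("scene");u,v=proj("scene",(.4375,.1035,.012));u,v=int(u),int(v)
c=p[max(0,v-45):v+45,max(u-60,0):u+60,::-1]; cv2.imwrite("pics/sc2.png",cv2.resize(c,None,fx=6,fy=6,interpolation=cv2.INTER_CUBIC))
E
```

```text
t: 6.65
eef_pos: [0.4366, 0.1049, 0.0976]
tcp_rot: [94.9, 89.9, -170.9]
force: [-0.4, 0.5, 0.3]
grip_width: 0.0548
jaw ang 94.20339696892802 [0.43655657 0.10492903 0.09762257] 6.65
```

View pics/sc2.png

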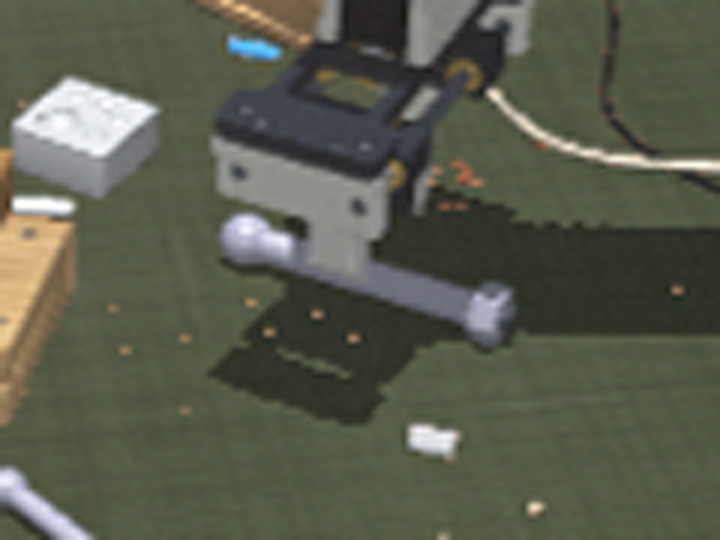

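The fingers straddle the shank near its middle, with the ball at (245,240) and the collar at (490,315). I lower the rest of the way, close and lift.

```bash
python3 -m handwheel '[[0.6,[0.04,-0.05,-0.8],0.1],[0.6,[0,0,-0.65],0],[0.6,[0,0,0],0],[0,[0,0,0],0],[0,[0,0,0],0],[0,[0,0,0],0],[0,[0,0,0],0]]' 30
python3 -m handwheel '[[0,[0,0,0],0],[0,[0,0,0.5],0],[0,[0,0,1],0],[0,[0,0,1],0],[0,[0,0,1],0],[0,[0,0,0],0]]'
python3 - <<'E'
from h import *
s=ctrl.read_state(); R=Ro.from_euler('xyz',s["tcp_rot"],degrees=True).as_matrix(); print("jaw ang",np.degrees(np.arctan2(R[1,2],R[0,2])),s["eef_pos"],s["t"])
p,d=ctrl.grab_frame("scene");u,v=proj("scene",(.4375,.1035,.06));u,v=int(u),int(v)
c=p[max(0,v-45):v+45,max(u-60,0):u+60,::-1]; cv2.imwrite("pics/sc3.png",cv2.resize(c,None,fx=6,fy=6,interpolation=cv2.INTER_CUBIC))
E
```

```text
t: 7.58
eef_pos: [0.4381, 0.1038, 0.0694]
tcp_rot: [-78.7, 90.0, 16.2]
force: [0.9, 0.5, -0.5]
grip_width: 0.0197
t: 8.32
eef_pos: [0.439, 0.104, 0.1407]
tcp_rot: [-83.2, 89.8, 11.7]
force: [0.1, 0.5, -1.8]
grip_width: 0.015
jaw ang 94.86288409450783 [0.43897276 0.10395235 0.14072419] 8.325
```

View pics/sc3.png

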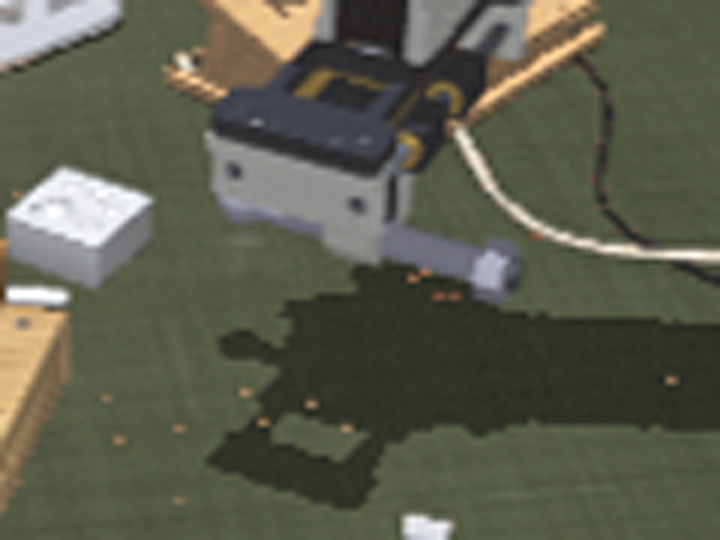

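The punch is held. I check its tilt and its position along the fingers while carrying it towards the rack, at a safe height (seat z≈0.075, jaw tips at about 0.09–0.11).

```bash
python3 -m handwheel '[[0,[0,0,1],-0.2],[0,[0,0,1],-0.2],[0,[0.2,-1,1],-0.2],[0,[0.3,-1,0],-0.2],[0,[0.3,-1,0],-0.2],[0,[0.3,-1,0],-0.2],[0,[0.3,-1,0],-0.2],[0,[0.3,-1,0],-0.2]]'
python3 -m handwheel '[[0,[0.3,-1,0],-0.2],[0,[0.3,-1,0],-0.2],[0,[0.3,-1,0],-0.16],[0,[0.3,-1,0],0],[0,[0.3,-1,0],0],[0,[0.3,-1,0],0],[0,[0.3,-1,0],0],[0,[0.3,-1,0],0]]'
python3 - <<'E'
from h import *
s=ctrl.read_state(); R=Ro.from_euler('xyz',s["tcp_rot"],degrees=True).as_matrix(); print("jaw ang",np.degrees(np.arctan2(R[1,2],R[0,2])),s["eef_pos"],s["t"])
p,d=ctrl.grab_frame("scene");u,v=proj("scene",s["eef_pos"]-[0,0,.04]);u,v=int(u),int(v)
c=p[max(0,v-45):v+45,max(u-60,0):u+60,::-1]; cv2.imwrite("pics/sc4.png",cv2.resize(c,None,fx=6,fy=6,interpolation=cv2.INTER_CUBIC))
for q in("large_head","large_mid","large_punch"):
    print(q,[(round(r["p"],2),r["location"][1]*640,r["location"][0]*400) for r in ctrl.landmark_of("scene",q)][:3])
print("crop origin",max(u-60,0),max(0,v-45))
E
```

```text
t: 9.38
eef_pos: [0.4722, -0.0177, 0.1988]
tcp_rot: [91.4, 90.0, 175.2]
force: [0.4, -0.2, -1.9]
grip_width: 0.0153
t: 10.38
eef_pos: [0.5203, -0.1776, 0.1992]
tcp_rot: [47.6, 90.0, 127.6]
force: [0.7, 0.9, -1.5]
grip_width: 0.0147
jaw ang 80.00673881254983 [ 0.52030986 -0.17759484  0.19919577] 10.375
large_head []
large_mid [(0.71, 381.824, 144.92000000000002)]
large_punch [(0.76, 378.88, 148.2)]
crop origin 319 92
```

View pics/sc4.png

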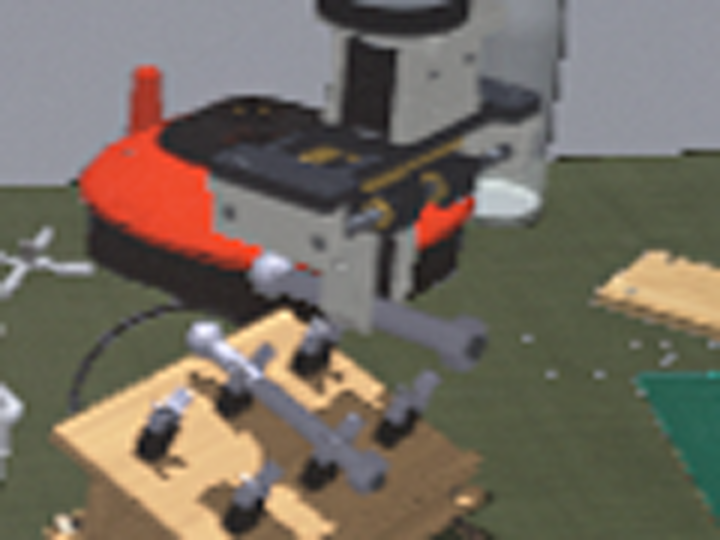

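```bash
python3 - <<'E'
from h import *
s=ctrl.read_state(); e=s["eef_pos"]; print(e); m=e-[0,0,.0565]
f=np.array([np.cos(np.radians(-10)),np.sin(np.radians(-10)),0])
for t in(-10,-5,0,5,10,20):
    a=f*np.cos(np.radians(t))+np.array([0,0,np.sin(np.radians(t))])
    for off in(0,.005): print(t,off,np.round(proj("scene",m+a*(.064+off)),1),np.round(proj("scene",m-a*(.061-off)),1))
R,o=board()
for nm,b in(("L",(0,-.07,.026)),("S",(0,.07,.026))):
    w=R@np.array(b)+o; print(nm,w,"delta mid->seat",w-m)
# depth of ball and collar
p,d=ctrl.grab_frame("scene")
for (x,y) in((364,137),(396,149),(366,138),(394,148)): print(unproj("scene",x,y,float(d[y,x])).round(4))
E
```

```text
[ 0.51985789 -0.17642973  0.19898863]
-10 0 [362.9 139.7] [396.  144.9]
-10 0.005 [361.7 139.5] [394.6 144.6]
-5 0 [362.9 138. ] [396.  146.5]
-5 0.005 [361.6 137.7] [394.6 146.2]
0 0 [362.9 136.4] [395.9 148.1]
0 0.005 [361.7 135.9] [394.5 147.6]
5 0 [363.1 134.8] [395.7 149.7]
5 0.005 [361.9 134.2] [394.3 149.1]
10 0 [363.4 133.3] [395.3 151.2]
10 0.005 [362.2 132.6] [394.  150.4]
20 0 [364.4 130.4] [394.2 154. ]
20 0.005 [363.2 129.5] [392.9 153. ]
L [ 0.5476872  -0.24079237  0.07533496] delta mid->seat [ 0.02782931 -0.06436264 -0.06715367]
S [ 0.57199795 -0.10291929  0.07533496] delta mid->seat [ 0.05214006  0.07351045 -0.06715367]
[ 0.5745 -0.178   0.146 ]
[ 0.4558 -0.1569  0.1442]
[ 0.5658 -0.1748  0.146 ]
[ 0.4601 -0.1506  0.1489]
```

The level punch matches the image (tilt ≈0°, mid at the grip within 2 mm). I go to 45 mm out along the seat normal.

```bash
python3 -m handwheel '[[0,[0.16,-0.77,0],0],[0,[0.16,-0.77,0],0],[0,[0.16,-0.77,-0.4],0],[0,[0.16,-0.77,-0.8],0],[0,[0,0,0],0],[0,[0,0,0],0]]' 30
cat > st.py <<'E'
from h import *
import sys
def st(a,seat,n=3):
    E=[]
    for i in range(n):
        s=ctrl.read_state(); E.append(s["eef_pos"]); F=s["force"]
        p,d=ctrl.grab_frame("scene" if i==n-1 else "top")
        if i==0: pt=p
    R,o=board(); w=R@np.array(seat)+o; e=np.mean(E,0); m=e-[0,0,a]
    J=Ro.from_euler('xyz',s["tcp_rot"],degrees=True).as_matrix()[:,2]
    print("t",s["t"],"grip",round(s["grip_width"],4),"jaw",np.degrees(np.arctan2(J[1],J[0])).round(2),"mid in seat frame mm",((R.T@(m-w))*1000).round(1),"F",F.round(1),"Fboard",(R.T@F).round(1),"world to seat",(w-m).round(4))
    return pt,p,m,w
E
python3 - <<'E'
from st import *
pt,p,m,w=st(.0565,(0,-.07,.026),4)
u,v=map(int,proj("scene",w)); x0,y0=u-60,v-50
cv2.imwrite("pics/sc5.png",cv2.resize(p[y0:y0+90,x0:x0+120,::-1],None,fx=6,fy=6,interpolation=cv2.INTER_CUBIC))
E
```

```text
t: 11.38
eef_pos: [0.5325, -0.2373, 0.1745]
tcp_rot: [58.7, 89.9, 138.7]
force: [-0.0, 0.7, -1.6]
grip_width: 0.0149
t 11.525 grip 0.015 jaw 80.09 mid in seat frame mm [ 0.4  1.  45.9] F [-0.3  0.2 -2.7] Fboard [-1.2  0.2 -2.4] world to seat [ 0.0149 -0.0037 -0.0432]
```

View pics/sc5.png

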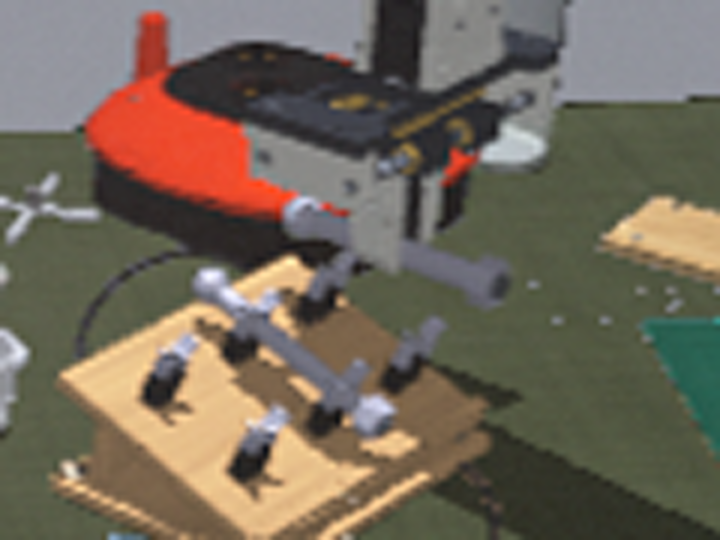

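The punch is aligned 46 mm out and 1 mm off across. I approach along the normal, then in small felt steps.

```bash
python3 -m handwheel '[[0,[0.15,-0.05,-0.42],0],[0,[0.15,-0.05,-0.42],0],[0,[0,0,0],0]]' 30
python3 -m handwheel '[[0,[0.07,-0.01,-0.19],0],[0,[0,0,0],0]]'
python3 - <<'E'
from st import *
st(.0565,(0,-.07,.026),3)
E
python3 -m handwheel '[[0,[0.07,-0.01,-0.19],0],[0,[0,0,0],0]]'
python3 -m handwheel '[[0,[0.07,-0.01,-0.19],0],[0,[0,0,0],0]]'
python3 - <<'E'
from st import *
pt,p,m,w=st(.0565,(0,-.07,.026),3)
u,v=map(int,proj("scene",w)); x0,y0=u-60,v-50
cv2.imwrite("pics/sc6.png",cv2.resize(p[y0:y0+90,x0:x0+120,::-1],None,fx=6,fy=6,interpolation=cv2.INTER_CUBIC))
E
```

```text
t: 11.95
eef_pos: [0.5385, -0.24, 0.1575]
tcp_rot: [94.0, 89.9, 174.0]
force: [-0.5, -0.3, -1.6]
grip_width: 0.0148
t: 12.2
eef_pos: [0.5408, -0.2405, 0.155]
tcp_rot: [-107.3, 89.9, -27.3]
force: [0.8, -2.8, 0.5]
grip_width: 0.0152
t 12.3 grip 0.015 jaw 80.02 mid in seat frame mm [ 1.6 -0.9 24.2] F [ 2.2 -1.5  0.1] Fboard [ 2.3 -1.1 -0.8] world to seat [ 0.0069 -0.0003 -0.0233]
t: 12.6
eef_pos: [0.5416, -0.2405, 0.1509]
tcp_rot: [-142.1, 90.0, -62.0]
force: [-0.2, -1.1, 2.1]
grip_width: 0.0149
t: 12.85
eef_pos: [0.5428, -0.2407, 0.1468]
tcp_rot: [116.1, 90.0, -163.9]
force: [-0.9, -2.1, 3.0]
grip_width: 0.015
t 12.95 grip 0.0153 jaw 80.01 mid in seat frame mm [ 0.6 -0.7 15.7] F [-1.3 -2.5  2.7] Fboard [ 0.2 -2.6  2.9] world to seat [ 0.0048 -0.0001 -0.015 ]
```

View pics/sc6.png

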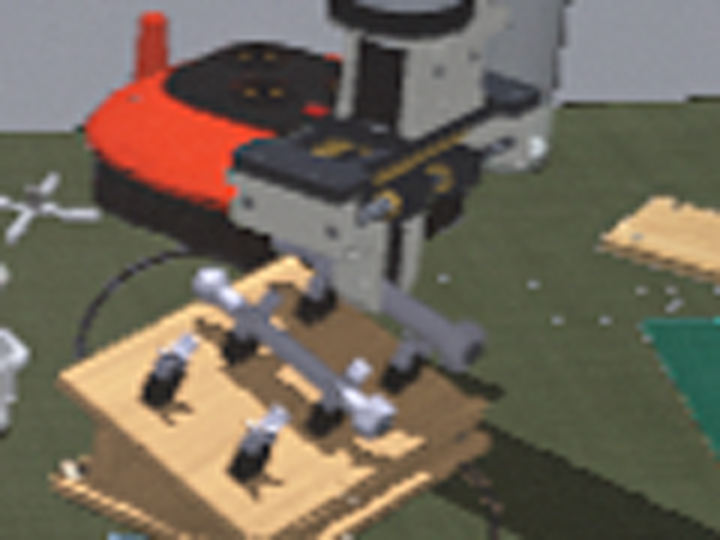

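The shank tilted by itself to match the slope (parallel to the held punch), with light force. I raise the grip and press on.

```bash
python3 -m handwheel '[[0,[0,0,0],0],[0,[0.05,-0.03,-0.14],0],[0,[0,0,0],0]]' 55
python3 -m handwheel '[[0,[0.05,-0.01,-0.14],0],[0,[0,0,0],0]]'
python3 -m handwheel '[[0,[0.05,-0.01,-0.14],0],[0,[0,0,0],0]]'
python3 - <<'E'
from st import *
st(.0565,(0,-.07,.026),3)
E
```

```text
t: 13.38
eef_pos: [0.544, -0.241, 0.1445]
tcp_rot: [-66.6, 90.0, 13.4]
force: [-1.9, -1.2, 4.9]
grip_width: 0.0146
t: 13.62
eef_pos: [0.5451, -0.2414, 0.1414]
tcp_rot: [-124.1, 90.0, -44.1]
force: [-0.5, -2.5, 1.3]
grip_width: 0.0144
t: 13.88
eef_pos: [0.5458, -0.2416, 0.1379]
tcp_rot: [103.0, 90.0, -177.0]
force: [1.0, -4.1, -2.5]
grip_width: 0.0146
t 13.975 grip 0.0143 jaw 80.02 mid in seat frame mm [ 0.5 -1.1  6.3] F [ 0.9 -3.5 -4.4] Fboard [-0.1 -3.3 -4.7] world to seat [ 0.0018  0.0007 -0.0061]
```

```bash
python3 -m handwheel '[[0,[0.03,-0.01,-0.1],0],[0,[0,0,0],0]]'
python3 - <<'E'
from st import *
pt,p,m,w=st(.0565,(0,-.07,.026),3)
u,v=map(int,proj("scene",w)); x0,y0=u-40,v-40
cv2.imwrite("pics/sc7.png",cv2.resize(p[y0:y0+65,x0:x0+85,::-1],None,fx=9,fy=9,interpolation=cv2.INTER_CUBIC))
E
```

```text
t: 14.28
eef_pos: [0.546, -0.2416, 0.1371]
tcp_rot: [90.1, 89.9, 170.1]
force: [-2.7, -1.6, 4.1]
grip_width: 0.0141
t 14.375 grip 0.015 jaw 80.01 mid in seat frame mm [ 0.4 -1.1  5.4] F [-3.  -1.9  5.2] Fboard [-0.7 -2.4  5.8] world to seat [ 0.0016  0.0008 -0.0052]
```

View pics/sc7.png

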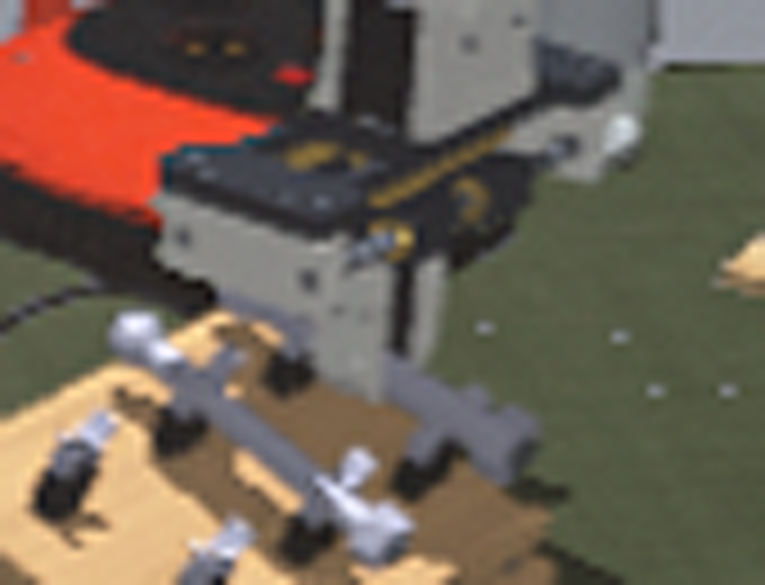

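It is going in and the force is small. I continue in 2 mm steps.

```bash
python3 -m handwheel '[[0,[0.03,0,-0.1],0],[0,[0,0,0],0]]'
python3 -m handwheel '[[0,[0.03,0,-0.1],0],[0,[0,0,0],0]]'
python3 -m handwheel '[[0,[0.03,0,-0.1],0],[0,[0,0,0],0]]'
python3 - <<'E'
from st import *
st(.0565,(0,-.07,.026),3)
E
```

```text
t: 14.68
eef_pos: [0.5462, -0.2417, 0.1358]
tcp_rot: [92.9, 89.9, 172.9]
force: [-7.0, -0.0, 12.9]
grip_width: 0.0145
t: 14.92
eef_pos: [0.5463, -0.2417, 0.134]
tcp_rot: [93.1, 89.8, 173.1]
force: [-8.9, 0.4, 14.8]
grip_width: 0.0144
t: 15.18
eef_pos: [0.5468, -0.2418, 0.1315]
tcp_rot: [92.0, 89.8, 172.0]
force: [-7.5, 0.0, 11.6]
grip_width: 0.0146
t 15.275 grip 0.0144 jaw 79.98 mid in seat frame mm [-0.8 -1.1 -0. ] F [-8.6 -1.2 12.6] Fboard [-3.4 -2.6 14.6] world to seat [0.0009 0.001  0.0003]
```

```bash
python3 -m handwheel '[[0,[0.02,0,-0.07],0],[0,[0,0,0],0]]'
python3 -m handwheel '[[0,[0.02,0,-0.07],0],[0,[0,0,0],0]]'
python3 - <<'E'
from st import *
pt,p,m,w=st(.0565,(0,-.07,.026),3)
u,v=map(int,proj("scene",w)); x0,y0=u-40,v-40
cv2.imwrite("pics/sc8.png",cv2.resize(p[y0:y0+65,x0:x0+85,::-1],None,fx=9,fy=9,interpolation=cv2.INTER_CUBIC))
E
```

```text
t: 15.58
eef_pos: [0.5469, -0.2418, 0.1314]
tcp_rot: [93.1, 89.8, 173.1]
force: [-13.2, 0.3, 23.5]
grip_width: 0.0149
t: 15.82
eef_pos: [0.547, -0.2419, 0.1313]
tcp_rot: [94.4, 89.8, 174.4]
force: [-17.2, 2.1, 33.3]
grip_width: 0.0146
t 15.925 grip 0.0144 jaw 79.97 mid in seat frame mm [-0.7 -1.1 -0.3] F [-17.2   2.7  34.1] Fboard [-4.7 -0.3 38. ] world to seat [0.0007 0.001  0.0005]
```

View pics/sc8.png

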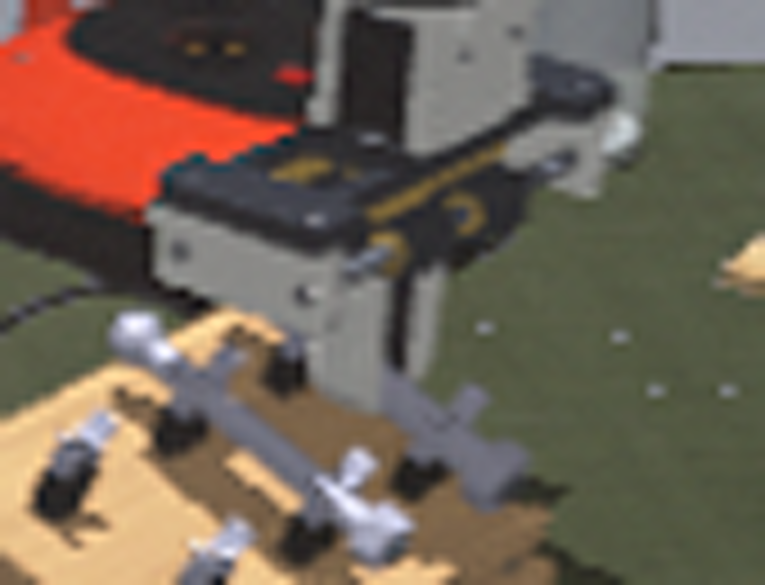

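A hard stop at the modelled home position (z −0.3 mm) with 38 N. I relieve the load, release and retreat, then check the angle.

```bash
python3 -m handwheel '[[0,[-0.02,0,0.1],0],[0.4,[0,0,0],0],[0.4,[0,0,0],0],[0.4,[0,0,0.3],0],[0.4,[0,0,1],0],[0.4,[0,0,1],0],[0.4,[0,0,1],0],[0.4,[0,0.5,1],0]]' 20
python3 -m handwheel '[[0.6,[0,1,1],0],[0.6,[-0.3,1,0],0],[0.6,[-0.3,1,0],0],[0.6,[-0.3,1,0],0],[0.6,[-0.3,1,0],0],[0.6,[-0.3,1,0],0],[0.6,[-0.3,1,0],0],[0.6,[-0.3,1,0],0]]'
python3 - <<'E'
from st import *
pt,p,m,w=st(.0565,(0,-.07,.026),1)
u,v=map(int,proj("scene",w)); x0,y0=u-40,v-40
cv2.imwrite("pics/sc9.png",cv2.resize(p[y0:y0+65,x0:x0+85,::-1],None,fx=9,fy=9,interpolation=cv2.INTER_CUBIC))
p,d=ctrl.grab_frame("top"); x0,y0=345,130;S=7
R,o=board(); W=lambda *b:R@(np.array(b)/1000)+o
im=cv2.resize(p[y0:y0+90,x0:x0+110,::-1],None,fx=S,fy=S,interpolation=cv2.INTER_CUBIC)
def px(b):
    a=proj("top",W(*b)); return int((a[0]-x0+.5)*S),int((a[1]-y0+.5)*S)
for y in(70,0,-70): cv2.line(im,px((64,y,26)),px((-61,y,26)),(255,0,255),1)
cv2.imwrite("pics/tp9.png",im)
E
```

```text
t: 16.98
eef_pos: [0.549, -0.2323, 0.2179]
tcp_rot: [-114.1, 89.9, -34.1]
force: [0.4, -0.0, -0.0]
grip_width: 0.0369
t: 17.98
eef_pos: [0.5062, -0.0703, 0.2357]
tcp_rot: [91.1, 90.0, 171.2]
force: [0.1, 0.3, 1.0]
grip_width: 0.055
t 17.975 grip 0.055 jaw 80.02 mid in seat frame mm [-30.6 160.7 121.7] F [0.1 0.3 1. ] Fboard [0.4 0.3 0.9] world to seat [ 0.0414 -0.1704 -0.1039]
```

View pics/sc9.png

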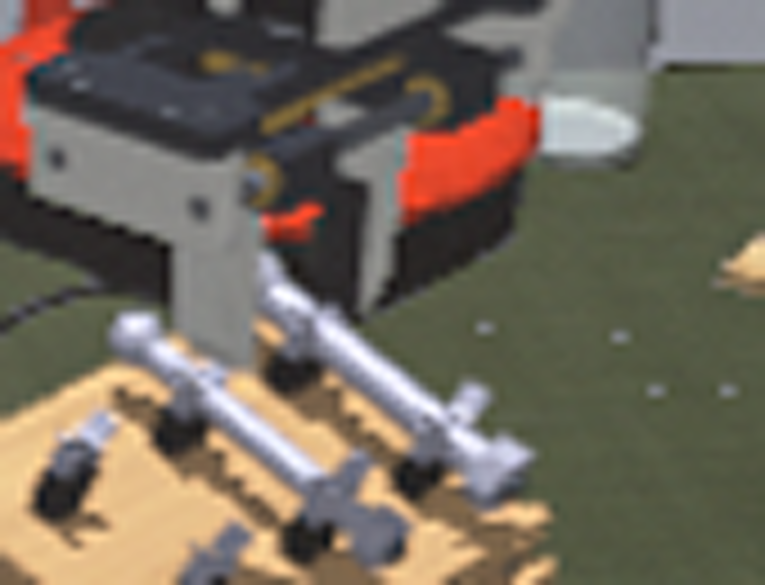

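View pics/tp9.png

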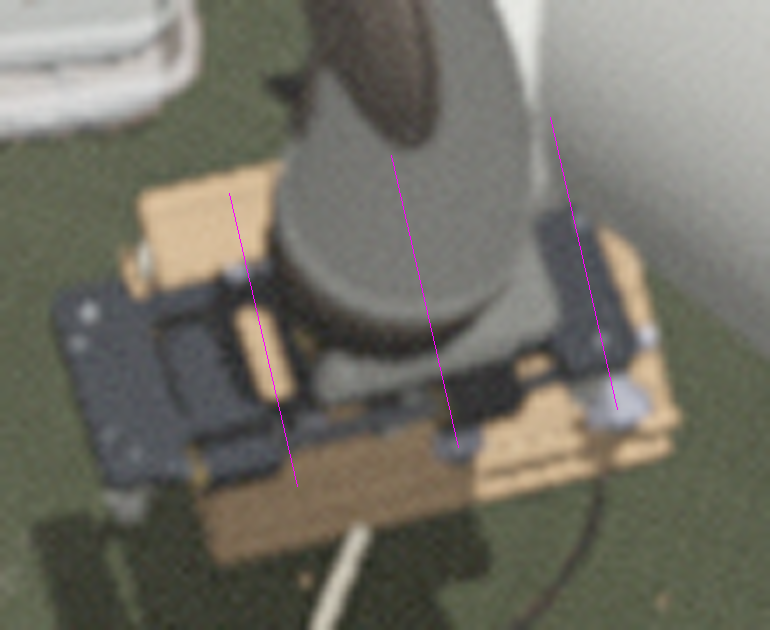

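The large punch now lies parallel to the held one in both clips. I'll check it properly once the arm has cleared the top view. Before the small grasp, I check the height of the wooden box close by.

```bash
python3 - <<'E'
from h import *
p,d=ctrl.grab_frame("top"); s=ctrl.read_state(); print(s["eef_pos"])
u,v=np.meshgrid(np.arange(205,305),np.arange(150,330)); P=unproj("top",u,v,d[150:330,205:305].astype(float))
J=np.array([np.cos(np.radians(73.6)),np.sin(np.radians(73.6))]);A=np.array([J[1],-J[0]])
r=P[...,:2]-[.4386,.3284]; a=r@A; b=r@J
for k,nm in((( np.abs(a)<.045)&(np.abs(b)<.105),"body"),((np.abs(a)<.015)&(np.abs(b)<.055)&(np.abs(b)>.01),"fingers")):
    print(nm,P[k][:,2].max(),np.percentile(P[k][:,2],99))
E
```

```text
[ 0.50652024 -0.07034863  0.23581884]
body 0.026183457225135376 0.015273063306420032
fingers 0.008236595405701541 0.00601470703555909
```

```bash
python3 -m handwheel '[[0.6,[-0.17,1,0],-0.05],[0.6,[-0.17,1,0],-0.05],[0.6,[-0.17,1,0],-0.05],[0.6,[-0.17,1,0],-0.05],[0.6,[-0.17,1,0],-0.05],[0.6,[-0.17,1,0],-0.05],[0.6,[-0.17,1,0],-0.05],[0.6,[-0.17,1,0],-0.05]]'
python3 -m handwheel '[[0.6,[-0.17,1,0],-0.05],[0.6,[-0.17,1,0],-0.05],[0.6,[-0.17,1,0],-0.05],[0.6,[-0.17,1,0],-0.05],[0.6,[-0.17,1,0],-0.05],[0.6,[-0.17,1,0],-0.05],[0.6,[-0.17,1,0],-0.05],[0.6,[-0.17,1,0],-0.05]]'
python3 -m handwheel '[[0.6,[-0.17,1,0],-0.05],[0.6,[-0.17,1,0],-0.05],[0.6,[-0.17,1,0],-0.05],[0.6,[0,0.8,0],0],[0.6,[0,0,0],0]]'
python3 - <<'E'
from ax import *
s=ctrl.read_state();J=Ro.from_euler('xyz',s["tcp_rot"],degrees=True).as_matrix()[:,2]
print(s["eef_pos"],np.degrees(np.arctan2(J[1],J[0])))
p,d=ctrl.grab_frame("top"); x0,y0=345,130;S=7
R,o=board(); W=lambda *b:R@(np.array(b)/1000)+o
im=cv2.resize(p[y0:y0+90,x0:x0+110,::-1],None,fx=S,fy=S,interpolation=cv2.INTER_CUBIC)
def px(b):
    a=proj("top",W(*b)); return int((a[0]-x0+.5)*S),int((a[1]-y0+.5)*S)
for y in(70,0,-70): cv2.line(im,px((64,y,26)),px((-61,y,26)),(255,0,255),1)
cv2.imwrite("pics/tp10.png",im)
E
```

```text
t: 19.12
eef_pos: [0.4801, 0.0879, 0.2358]
tcp_rot: [-121.0, 90.0, -43.8]
force: [-0.5, -0.0, -0.1]
grip_width: 0.0554
t: 20.12
eef_pos: [0.4532, 0.2481, 0.2358]
tcp_rot: [-106.8, 90.0, -32.4]
force: [-0.2, -1.2, 0.3]
grip_width: 0.0552
t: 20.75
eef_pos: [0.4424, 0.3252, 0.2358]
tcp_rot: [1.9, 90.0, 75.5]
force: [-0.5, 0.1, -0.3]
grip_width: 0.055
[0.44244913 0.32520462 0.23577393] 73.55778667504615
```

View pics/tp10.png

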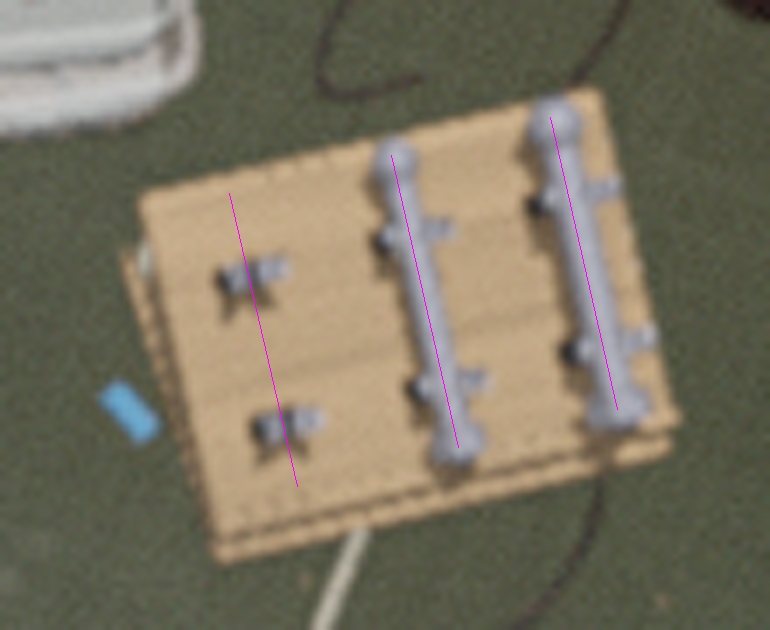

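The large punch lies on the predicted axis, with its ball at (555,120) on the line end, parallel to the held one. Now I descend on the small punch.

```bash
python3 -m handwheel '[[0.6,[-0.19,0.16,-1],0],[0.6,[0,0,-1],0],[0.6,[0,0,-1],0],[0.6,[0,0,-1],0],[0.6,[0,0,-1],0],[0.6,[0,0,-1],0],[0.6,[0,0,-0.8],0],[0.6,[0,0,0],0]]' 30
python3 - <<'E'
from h import *
s=ctrl.read_state(); print(s["eef_pos"])
p,d=ctrl.grab_frame("scene");u,v=proj("scene",(.4386,.3284,.008));u,v=int(u),int(v)
c=p[max(0,v-50):v+40,max(u-60,0):u+60,::-1]; cv2.imwrite("pics/sc11.png",cv2.resize(c,None,fx=6,fy=6,interpolation=cv2.INTER_CUBIC))
E
```

```text
t: 21.8
eef_pos: [0.438, 0.3262, 0.0986]
tcp_rot: [151.1, 89.8, -135.5]
force: [0.7, -0.4, -0.3]
grip_width: 0.0548
[0.43796062 0.32624899 0.09864141]
```

View pics/sc11.png

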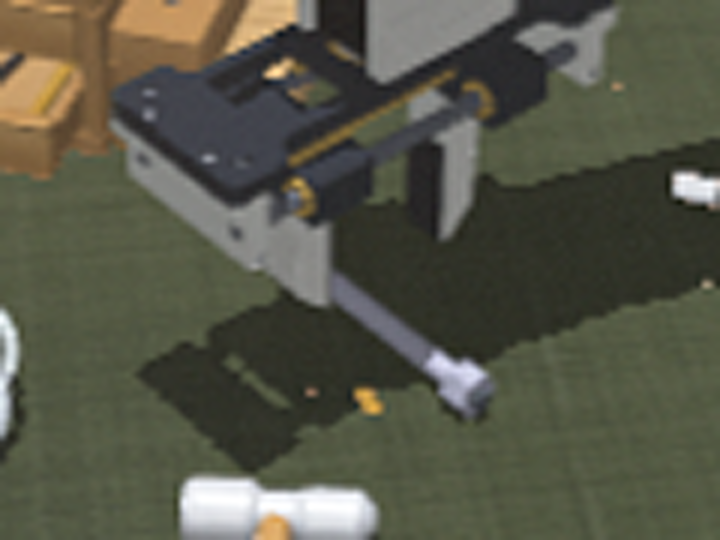

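The fingers straddle the shank, with the collar at (460,390) and nothing in the way.

```bash
python3 -m handwheel '[[0.6,[0.03,0.08,-0.8],0],[0.6,[0,0,-0.72],0],[0.6,[0,0,0],0],[0,[0,0,0],0],[0,[0,0,0],0],[0,[0,0,0],0],[0,[0,0,0],0],[0,[0,0,0],0]]' 30
python3 -m handwheel '[[0,[0,0,0.5],0],[0,[0,0,1],0],[0,[0,0,1],0],[0,[0,0,1],0.1],[0,[0,-0.8,1],0.2],[0,[0.3,-1,1],0.2],[0,[0.3,-1,1],0.2],[0,[0.3,-1,0.5],0.2]]'
python3 -m handwheel '[[0,[0.3,-1,0],0.03],[0,[0.3,-1,0],0],[0,[0.3,-1,0],0],[0,[0.3,-1,0],0],[0,[0.3,-1,0],0],[0,[0.3,-1,0],0],[0,[0.3,-1,0],0],[0,[0.3,-1,0],0]]'
python3 -m handwheel '[[0,[0.3,-1,0],0],[0,[0.3,-1,0],0],[0,[0.3,-1,0],0],[0,[0.3,-1,0],0],[0,[0,0,0],0],[0,[0,0,0],0]]'
python3 - <<'E'
from st import *
pt,p,m,w=st(.0595,(0,.07,.026),3)
u,v=proj("scene",m);u,v=int(u),int(v);x0,y0=u-60,v-45
cv2.imwrite("pics/sc12.png",cv2.resize(p[y0:y0+90,x0:x0+120,::-1],None,fx=6,fy=6,interpolation=cv2.INTER_CUBIC))
f=np.array([np.cos(np.radians(-10)),np.sin(np.radians(-10)),0])
for t in(-10,0,10):
    a=f*np.cos(np.radians(t))+np.array([0,0,np.sin(np.radians(t))])
    print(t,[(np.array(proj("scene",m+a*k))-[x0,y0])*6 for k in(.061,-.061)])
E
```

```text
t: 22.85
eef_pos: [0.439, 0.329, 0.0696]
tcp_rot: [-119.8, 90.0, -46.3]
force: [-0.3, -0.7, 0.7]
grip_width: 0.0099
t: 23.85
eef_pos: [0.4575, 0.2528, 0.2112]
tcp_rot: [-53.6, 89.9, 26.2]
force: [0.7, -0.4, -1.4]
grip_width: 0.0091
t: 24.85
eef_pos: [0.505, 0.0926, 0.21]
tcp_rot: [-60.1, 90.0, 19.8]
force: [0.4, 0.4, -1.1]
grip_width: 0.0088
t: 25.6
eef_pos: [0.5286, 0.0142, 0.2097]
tcp_rot: [20.0, 90.0, 99.9]
force: [0.7, -0.4, -1.6]
grip_width: 0.0089
t 25.7 grip 0.0089 jaw 79.98 mid in seat frame mm [-33.7 108.   91.8] F [-0.7  0.3 -0.4] Fboard [-0.8  0.2 -0.1] world to seat [ 0.0434 -0.1173 -0.0748]
-10 [array([264.72350814, 255.55693526]), array([467.90907707, 297.23239234])]
0 [array([263.93625301, 235.24553742]), array([467.90675761, 318.52529852])]
10 [array([266.08842266, 215.9618309 ]), array([464.64602906, 338.29555708])]
```

View pics/sc12.png

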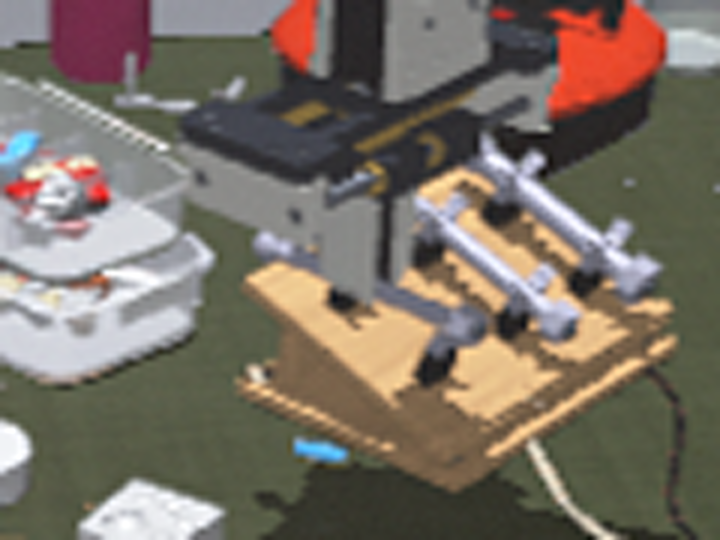

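The punch is level in the grip: ball at (268,245), collar at (465,325), as predicted for 0°. I move 45 mm out from the small seat, then approach.

```bash
python3 -m handwheel '[[0,[0.24,-0.96,0],0],[0,[0.24,-0.96,0],0],[0,[0.24,-0.96,0],0],[0,[0.24,-0.96,-0.5],0],[0,[0.23,-0.96,-0.5],0],[0,[0.23,-0.95,-0.6],0],[0,[0,0,0],0],[0,[0,0,0],0]]' 30
python3 - <<'E'
from st import *
pt,p,m,w=st(.0605,(0,.07,.026),4)
u,v=map(int,proj("scene",w)); x0,y0=u-60,v-50
cv2.imwrite("pics/sc13.png",cv2.resize(p[y0:y0+90,x0:x0+120,::-1],None,fx=6,fy=6,interpolation=cv2.INTER_CUBIC))
E
```

```text
t: 26.75
eef_pos: [0.5573, -0.1012, 0.1771]
tcp_rot: [47.2, 89.9, 127.1]
force: [-0.0, 0.1, -0.6]
grip_width: 0.0091
t 26.9 grip 0.0087 jaw 79.97 mid in seat frame mm [ 0.5 -0.5 44.2] F [-0.2 -0.8 -0.2] Fboard [-0.1 -0.8 -0.1] world to seat [ 0.0145 -0.0021 -0.0417]
```

View pics/sc13.png

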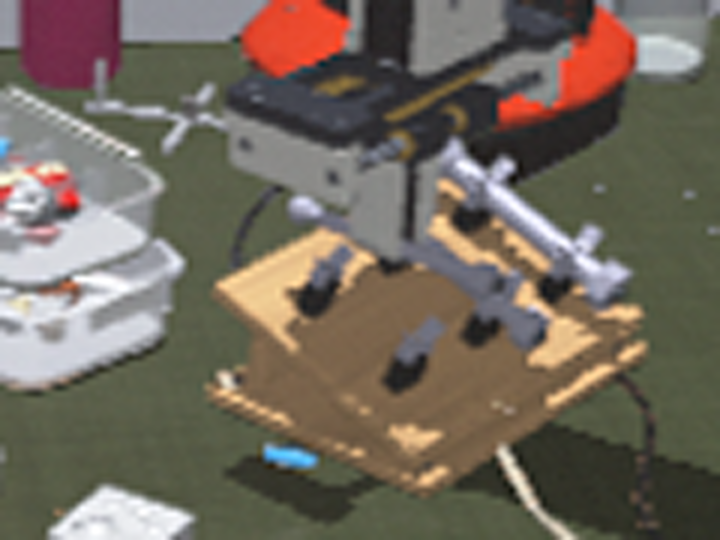

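```bash
python3 -m handwheel '[[0,[0.15,-0.025,-0.42],0],[0,[0.15,-0.025,-0.42],0],[0,[0,0,0],0]]' 25
python3 -m handwheel '[[0,[0.07,-0.01,-0.19],0],[0,[0,0,0],0]]'
python3 -m handwheel '[[0,[0.07,-0.01,-0.19],0],[0,[0,0,0],0]]'
python3 -m handwheel '[[0,[0.05,-0.01,-0.14],0],[0,[0,0,0],0]]'
python3 - <<'E'
from st import *
pt,p,m,w=st(.0605,(0,.07,.026),3)
u,v=map(int,proj("scene",w)); x0,y0=u-40,v-40
cv2.imwrite("pics/sc14.png",cv2.resize(p[y0:y0+65,x0:x0+85,::-1],None,fx=9,fy=9,interpolation=cv2.INTER_CUBIC))
E
```

```text
t: 27.32
eef_pos: [0.5629, -0.1027, 0.1595]
tcp_rot: [89.5, 89.9, 169.4]
force: [0.1, -0.5, -0.4]
grip_width: 0.0091
t: 27.58
eef_pos: [0.565, -0.103, 0.1568]
tcp_rot: [-67.9, 90.0, 12.0]
force: [0.6, 0.2, -0.1]
grip_width: 0.0089
t: 27.82
eef_pos: [0.5668, -0.1033, 0.1534]
tcp_rot: [-87.1, 89.9, -7.2]
force: [-0.0, -0.2, 2.4]
grip_width: 0.0092
t: 28.08
eef_pos: [0.5675, -0.1035, 0.1503]
tcp_rot: [-85.6, 90.0, -5.7]
force: [-0.1, 0.4, 3.8]
grip_width: 0.009
t 28.175 grip 0.0091 jaw 79.89 mid in seat frame mm [ 0.9 -1.3 15.1] F [-0.6  0.8  3.6] Fboard [0.6 0.7 3.6] world to seat [ 0.0045  0.0005 -0.0145]
```

View pics/sc14.png

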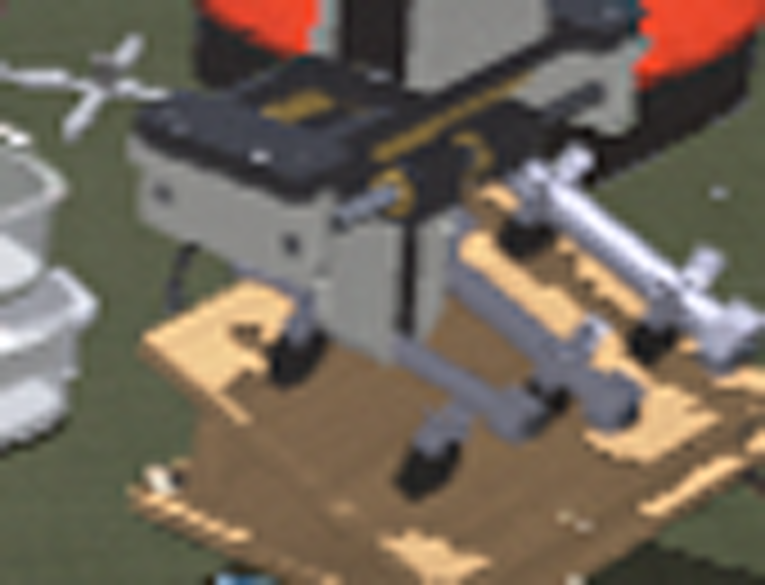

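The shank is swinging to the slope with under 4 N. I correct 0.5 mm across and press on.

```bash
python3 -m handwheel '[[0,[0.05,0.02,-0.14],0],[0,[0,0,0],0]]' 35
python3 -m handwheel '[[0,[0.05,0,-0.14],0],[0,[0,0,0],0]]'
python3 - <<'E'
from st import *
pt,p,m,w=st(.0605,(0,.07,.026),2)
u,v=map(int,proj("scene",w)); x0,y0=u-40,v-40
cv2.imwrite("pics/sc15.png",cv2.resize(p[y0:y0+65,x0:x0+85,::-1],None,fx=9,fy=9,interpolation=cv2.INTER_CUBIC))
E
```

```text
t: 28.48
eef_pos: [0.5683, -0.1034, 0.1477]
tcp_rot: [-135.9, 90.0, -56.0]
force: [-1.0, -0.4, 5.0]
grip_width: 0.0088
t: 28.72
eef_pos: [0.5691, -0.1035, 0.1449]
tcp_rot: [179.7, 90.0, -100.5]
force: [-1.7, -0.8, 5.8]
grip_width: 0.0085
t 28.775 grip 0.0089 jaw 79.86 mid in seat frame mm [ 0.5 -1.1  9.4] F [-1.9 -0.8  5.4] Fboard [ 0.2 -1.1  5.7] world to seat [ 0.0029  0.0006 -0.009 ]
```

View pics/sc15.png

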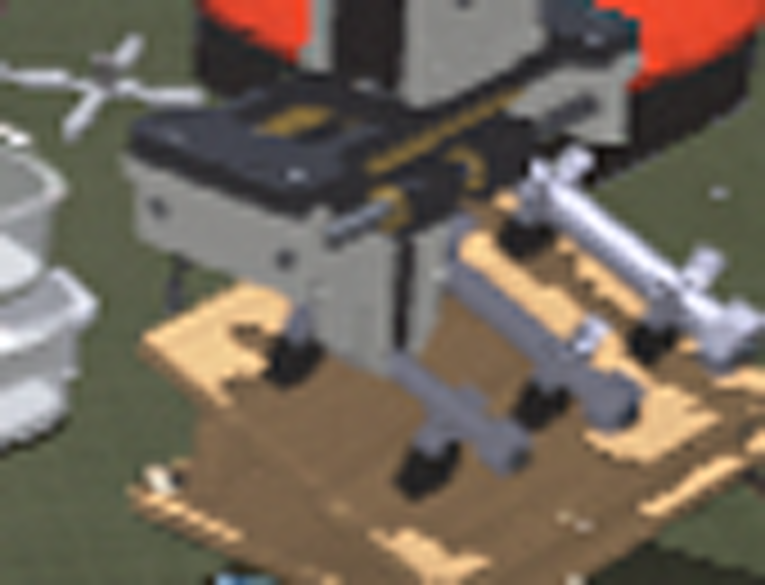

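The shank is nearly parallel to the slope and in the jaw mouths. I press on in 2 mm steps with a firmer grip.

```bash
python3 -m handwheel '[[0,[0.035,0,-0.1],0],[0,[0,0,0],0]]' 55
python3 -m handwheel '[[0,[0.035,0,-0.1],0],[0,[0,0,0],0]]'
python3 -m handwheel '[[0,[0.035,0,-0.1],0],[0,[0,0,0],0]]'
python3 -m handwheel '[[0,[0.035,0,-0.1],0],[0,[0,0,0],0]]'
python3 - <<'E'
from st import *
st(.0605,(0,.07,.026),3)
E
```

```text
t: 29.08
eef_pos: [0.5696, -0.1037, 0.1434]
tcp_rot: [163.7, 89.9, -116.4]
force: [-3.2, -0.7, 9.9]
grip_width: 0.0082
t: 29.32
eef_pos: [0.5704, -0.1038, 0.1406]
tcp_rot: [-174.6, 90.0, -94.8]
force: [2.1, -1.5, -1.5]
grip_width: 0.0084
t: 29.58
eef_pos: [0.5708, -0.1038, 0.1389]
tcp_rot: [134.8, 89.9, -145.3]
force: [-2.4, -1.8, 8.4]
grip_width: 0.008
t: 29.82
eef_pos: [0.5711, -0.1039, 0.1379]
tcp_rot: [127.5, 89.9, -152.6]
force: [-7.5, -1.6, 16.7]
grip_width: 0.0083
t 29.925 grip 0.0085 jaw 79.85 mid in seat frame mm [-0.  -1.1  2.2] F [-7.4 -0.4 18.1] Fboard [-0.6 -1.7 19.5] world to seat [ 0.0009  0.0009 -0.002 ]
```

The first clip has snapped (the force dropped at 29.3 s) and the second is now resisting.

```bash
python3 -m handwheel '[[0,[0.025,0,-0.07],0],[0,[0,0,0],0]]'
python3 -m handwheel '[[0,[0.025,0,-0.07],0],[0,[0,0,0],0]]'
python3 -m handwheel '[[0,[0.025,0,-0.07],0],[0,[0,0,0],0]]'
python3 - <<'E'
from st import *
st(.0605,(0,.07,.026),3)
E
```

```text
t: 30.22
eef_pos: [0.5714, -0.1039, 0.1356]
tcp_rot: [126.3, 89.9, -153.9]
force: [-3.9, -2.2, 7.4]
grip_width: 0.0083
t: 30.48
eef_pos: [0.5716, -0.1039, 0.1351]
tcp_rot: [119.7, 89.8, -160.5]
force: [-9.1, -0.9, 19.6]
grip_width: 0.0082
t: 30.72
eef_pos: [0.5718, -0.1039, 0.1348]
tcp_rot: [120.9, 89.8, -159.3]
force: [-13.5, -0.9, 28.2]
grip_width: 0.008
t 30.825 grip 0.0082 jaw 79.83 mid in seat frame mm [-0.3 -1.  -1. ] F [-13.   -0.2  28.3] Fboard [-2.3 -2.5 30.9] world to seat [0.0002 0.001  0.001 ]
```

The second clip has snapped and there is a hard stop. I press once more (to about 40 N), then relieve, release and retreat.

```bash
python3 -m handwheel '[[0,[0.025,0,-0.07],0],[0,[0,0,0],0]]'
python3 -m handwheel '[[0,[-0.03,0,0.12],0],[0.35,[0,0,0],0],[0.35,[0,0,0],0],[0.35,[0,0,0.3],0],[0.35,[0,0,1],0],[0.35,[0,0,1],0],[0.35,[0,0,1],0],[0.35,[0,0.5,1],0]]' 20
python3 -m handwheel '[[0.6,[-0.2,1,1],0],[0.6,[-0.3,1,0],0],[0.6,[-0.3,1,0],0],[0.6,[-0.3,1,0],0],[0.6,[-0.3,1,0],0],[0.6,[-0.3,1,0],0],[0.6,[-0.3,1,0],0],[0.6,[-0.3,1,0],0]]'
python3 -m handwheel '[[0.6,[-0.3,1,0],0],[0.6,[-0.3,1,0],0],[0.6,[-0.3,1,0],0],[0.6,[-0.3,1,0],0],[0.6,[-0.3,1,0],0],[0.6,[-0.3,1,0],0],[0.6,[-0.3,1,0],0],[0.6,[-0.3,1,0],0]]'
python3 -m handwheel '[[0.6,[-0.3,1,0],0],[0.6,[-0.3,1,0],0],[0.6,[-0.3,1,0],0],[0.6,[-0.3,1,0],0],[0.6,[0,0,0],0],[0.6,[0,0,0],0]]'
python3 - <<'E'
from h import *
R,o=board(); W=lambda *b:R@(np.array(b)/1000)+o
fr=[ctrl.grab_frame("top") for _ in range(5)]; p=fr[-1][0]; d=np.median([f[1] for f in fr],0)
x0,y0=345,130;S=7
im=cv2.resize(p[y0:y0+90,x0:x0+110,::-1],None,fx=S,fy=S,interpolation=cv2.INTER_CUBIC)
def px(b):
    a=proj("top",W(*b)); return int((a[0]-x0+.5)*S),int((a[1]-y0+.5)*S)
for y,h in((70,61),(0,61),(-70,64)): cv2.line(im,px((h,y,26)),px((-61,y,26)),(255,0,255),1)
cv2.imwrite("pics/tp20.png",im)
u,v=np.meshgrid(np.arange(640),np.arange(400)); P=(unproj("top",u,v,d.astype(float))-o)@R*1000
for y,r in((70,5),(0,6.5),(-70,8)):
    for lo in(-55,-24,0,24,) :
        pass
    k=(np.abs(P[...,1]-y)<9)&(np.abs(P[...,0])<55)&(np.abs(np.abs(P[...,0])-32)>7)&(P[...,2]>20)&(P[...,2]<60)
    q=P[k]; a,b=np.polyfit(q[:,0],q[:,2],1); a2,b2=np.polyfit(q[:,0],q[:,1],1)
    print("station",y,"n",k.sum(),"z at 0",b.round(1),"expect ~",26+r,"slope z",a.round(3),"y",b2.round(1),"slope y",a2.round(3))
p2,_=ctrl.grab_frame("scene"); u,v=map(int,proj("scene",o)); cv2.imwrite("pics/sc20.png",cv2.resize(p2[v-45:v+45,u-60:u+60,::-1],None,fx=6,fy=6,interpolation=cv2.INTER_CUBIC))
for q in("tub","rivet_tin","doming_block"): print(q,[np.round(np.array(r["location"])[::-1]*[640,400],1) for r in ctrl.landmark_of("top",q)[:1]])
E
```

```text
t: 31.12
eef_pos: [0.5721, -0.1039, 0.1344]
tcp_rot: [121.4, 89.8, -158.7]
force: [-16.9, 0.2, 37.2]
grip_width: 0.0087
t: 32.12
eef_pos: [0.5734, -0.0937, 0.2201]
tcp_rot: [-178.7, 90.0, -98.9]
force: [-0.5, -0.2, 0.3]
grip_width: 0.0325
t: 33.12
eef_pos: [0.5258, 0.0686, 0.2383]
tcp_rot: [102.9, 89.9, -177.1]
force: [-1.1, -0.6, -0.3]
grip_width: 0.0552
t: 34.12
eef_pos: [0.4775, 0.2282, 0.2383]
tcp_rot: [120.2, 89.9, -159.8]
force: [0.7, -0.5, 0.7]
grip_width: 0.0552
t: 34.88
eef_pos: [0.4549, 0.3062, 0.2387]
tcp_rot: [152.1, 89.9, -128.0]
force: [-0.5, 0.3, 0.6]
grip_width: 0.0553
station 70 n 103 z at 0 29.7 expect ~ 31 slope z -0.005 y 70.7 slope y 0.007
station 0 n 133 z at 0 30.9 expect ~ 32.5 slope z -0.012 y 1.0 slope y -0.001
station -70 n 162 z at 0 32.0 expect ~ 34 slope z -0.015 y -68.4 slope y -0.002
tub []
rivet_tin [array([308.7, 168.8])]
doming_block [array([320.9, 200. ])]
```

View pics/tp20.png

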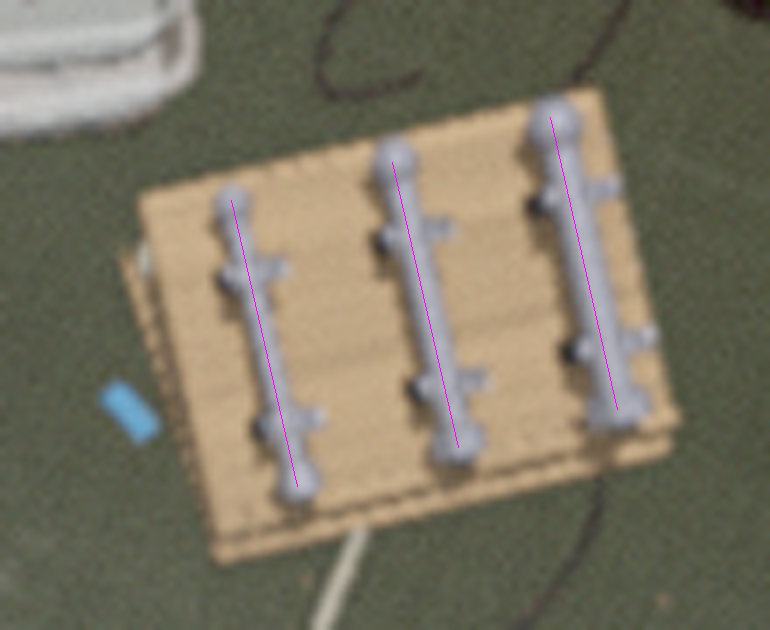

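View pics/sc20.png

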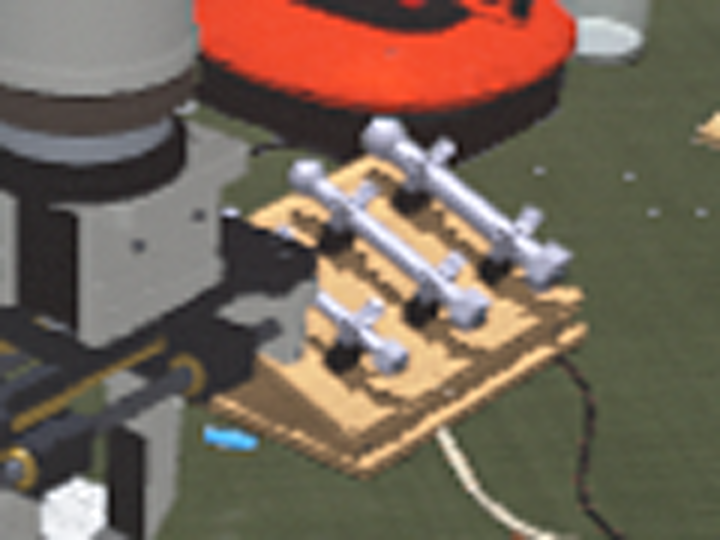

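Both punches lie parallel to the held one. Their height offsets match the fixed one, slopes are within 0.015 rad, balls are up and along-slope positions are on the seats. The tin and block stand where they were. The tub was never approached. I hand in.

```bash
python3 - <<'E'
from plant import ctrl
print(ctrl.sign_off())
E
```

```text
the job is handed in; nothing more can be done
None
```

Both punches are in the rack, each pressed home in its own pair of clips with the ball end up, and I have handed the job in. I gripped each at mid-shank and let the upper clip swing it to the slope. Then I pressed along the board's normal in small steps until it stopped hard. The peak force was about 38 N on the large punch and 41 N on the small one. The last arm move ended at 34.9 s of the 64 s.

- **Position along the slope:** the overlay on the last top picture shows both punches centred along the slope to within a few millimetres.
- **Parallel to the board:** the shanks are parallel to the board's x axis within 0.015 rad, and the small and large measured 0.7 mm and 1.6 mm off across (the fixed middle punch read 1.0 mm off).
- **Fully home:** the depth camera put both about 1–2 mm lower than I expected. The fixed middle punch read 1.6 mm low in the same picture, so I took this as a camera offset. The hard stops agreed with my modelled seat height to within about 1 mm.
- **Bystanders:** the tin was found within 2 pixels of where it started. The block was found at the position I first read off the picture; the network had mistaken the tub for it at the start. The tub was not detected in the last picture, so I did not check its position. The arm was never lowered near it.

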